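# Line up the chamber door's hinge for its pin

### The job

The small door of a sample chamber is to be hung again. First slide the blue jamb block along the bench, without lifting or tipping it, until its back is square and flush against the aluminium bench stop, roughly at its middle; then pick up the white door leaf by its orange pull and fit its knuckle between the two knuckles of the jamb block, leaf level and pointing away from the block's post, so that the three holes line up and the hinge pin could be slid through. Finish while still holding the leaf there, lined up, block still against the stop; leave the hinge pin, the vial and the petri dish where they are.

Things in the scene. Friction and masses are not known exactly. Their poses are not given: they have to be found in the camera images.
- bench_stop: low aluminium bar screwed to the bench, 16 x 130 x 16 mm (x, y, z). Origin: middle of the lower edge of its front face, which looks along its own -x, roughly to the robot (the bar lies at x 0 to +16 mm); y along the bar, z up. Yaw up to 0.2 rad either way. Fixed.
- jamb_block: loose blue block, 0.5 to 0.9 kg, 40 to 80 mm in front of the stop. Origin: centre of its underside; x to its back (toward the stop), y along the hinge axis, z up. Foot plate 90 x 110 x 20 mm (x -45 to +45); its front edge at x = -45 mm, a plain face 20 mm high, can be pushed. Post on it from x = +4.5 to +40 mm, y -52 to +52 mm, up to z = 72 mm; two steel knuckles on the post's front.
- jamb_back (a point): point on the jamb block: middle of the lower edge of its back face (x = +45 mm in the block). Flush when it lies on the stop's front face. Axes as the block's.
- jamb_axis (a point): point on the jamb block's hinge axis (y) midway between its two steel knuckles: x = -5 mm, z = 56 mm in the block. Axes as the block's. The knuckles are tubes, 18 mm outside, 10 mm hole, at y = 16.5 to 39.5 mm on either side: a 33 mm gap, open above and in front. The post's face stands 9.5 mm behind the axis.
- jamb_ledge (a point): front edge, top middle, of a steel ledge 30 mm wide on the jamb block under the gap: 4 mm in front of the hinge axis and 9.5 mm below it. Axes as the block's. A knuckle pushed home against post face and ledge is lined up within 1 mm; the ledge alone cannot carry the leaf level.
- door_leaf: the white door leaf, 0.15 kg, lying flat and loose on the bench at the robot's right. Origin: underside, below its pull; x toward its knuckle, y along its hinge axis, z up. White plate x -40 to +40 mm, y -45 to +45 mm, 5 mm thick (z 0 to 5); a steel neck 28 mm wide leads to the knuckle. It balances at about its pull. Yaw up to 0.5 rad either way from world.
- leaf_grip (a point): grasp point in the leaf's upright orange pull, a bar 12 mm thick (x), 50 mm long (y), from the plate's top (z = 5 mm) to z = 58 mm; this point is in its middle, at z = 40 mm in the leaf. Lower down, a finger opened wide would land on the knuckle, whose top is at z = 18 mm. Axes as the leaf's. Take it across x, from above.
- leaf_axis (a point): centre of the leaf's steel knuckle on its hinge axis, x = +52 mm, z = 9 mm in the leaf. Axes as the leaf's; hinge axis = y. The knuckle is a tube 28 mm long (y -14 to +14), 18 mm outside diameter, 10 mm hole. Lined up when it coincides with jamb_axis, the leaf's x, y, z axes parallel to the block's.
- hinge_pin: bystander: loose steel hinge pin lying on the bench, 6 mm thick, about 100 mm long with 12 mm brass ends; origin 6 mm below its middle (bench level), long along y. Not to be used.
- vial_a: bystander: small clear vial with a white cap, 27 mm diameter, 55 mm high; origin under its centre.
- petri_dish: bystander: clear petri dish, 60 mm diameter, 15 mm high; origin under its centre.
Mind the look-alikes: they are no part of the job. Of the things shaped like the jamb_block, the blue one is meant.

How it is judged:
By the outcome, as a careful person would: the job done as asked, in the order asked, and still so for the second after the job is handed in, while the arm keeps its last pose, push and grip.
It also fails if it takes over 64 s, if anything falls off the work surface, if the arm or the gripper's body presses on something with over 40 N, if the wrist force passes 120 N, or if a joint passes its speed limit or range.

### The arm

A 6-joint arm with a two-finger parallel gripper is mounted at the origin on a cart in front of the work surface, level with it; the furniture and walls round the work are solid. World frame = base frame: x ahead of the robot, y to its left, z up, the work surface at z = 0. Lengths are in m, angles in rad, forces in N, time in s.
With the tool pointing down it reaches from about 0.425 to 0.95 m from the base axis. Payload 3.5 kg.
Tool frame: the origin (TCP) lies on the centre line of the jaws, within the pads' length; the fingertips stand 19 mm ahead of it and the grasp point (between the pads) is the TCP; z points along the fingers, y is the line along which they close (so a half turn about z gives the same grasp; the last joint's range is limited). The gripper opens to 85 mm and grips with 20 to 120 N. Pads are 22 mm wide; open, the fingers measure 114 mm over their backs; the gripper's body (76 mm by 85 mm) begins 54 mm behind the grasp point. The pads swing forward as they close: fully open they stand 13 mm farther back than shut.
Start: joints at [-1.403, 0.286, 1.577, -0, 1.279, -0.15], TCP at [0.211, -0.641, 0.25] pointing down, gripper open.
Joint ranges: [-2.77, 2.77], [-0.9, 2.22], [0.21, 2.48], [-1.53, 4.67], [0.24, 2.81], [-2.84, 2.84]. Speed limits (rad/s): [2.79, 2.79, 3.14, 3.14, 3.14, 3.14].

### API

Orientations are given as a unit quaternion [x, y, z, w].
In Python, from plant import status, cams, ctrl gives the robot as it stands.
- The arm moves only by the shell command python3 -m inch 'ROWS' [FORCE]. ROWS is JSON, a list of rows, each a list of 3 entries, a list of its own where there are three numbers: the opening, from -1 (shut) to 1 (fully open), then the shift along the tool's x, y, z in cm, then the turn about the tool's z in rad. In form: [[jaw, [dx, dy, dz], twist], ...]. A call has 1 to 20 rows; each row is the pose to reach, as a shift and turn from the pose commanded when the call began, along the tool's axes at that moment; what a row does not reach only later rows make up. A row lasts 1/10 s, in which the tool goes at most 50 mm and 8.59 degrees, less where a joint would pass 70% of its speed; a pose out of reach is approached as far as the arm can. A call with a gripper value outside its range is refused whole. The fingers move at their own pace and stop on an object; FORCE is the grip in N (left out, the last holds). Time passes only in rows, so rows that repeat a pose let the fingers close. It gives the time, the measured TCP pose, the force and the opening at its end, in the units of the state.
- status.get_state(): the state, without advancing time (a new reading comes with each control period).
- cams.read_camera(name): name is "scene" or "top" or "wrist"; returns the picture (384x512x3 uint8, blue, green, red); there is no depth.
- cams.calibration(name): a dict with "camera_matrix" (3x3 intrinsics, pixels), "cam_to_world" (4x4, takes a point from camera to world coordinates); the wrist camera has in their place "mount" (4x4, takes a point from camera to tool coordinates, whose origin is the TCP and whose axes are the flange's). Camera axes: x right, y down, z forward; pixel columns grow to the right and rows downward; lengths in m; the calibration is good to about 2 mm. The wrist camera is an equidistant fisheye: a pixel r from the principal point sees the ray r / f radians off the axis. A picture is of the moment at which its call begins: read the wrist's pose just before it. calibration takes no time and is no camera call.
- ctrl.sign_off(): hands the job in, once; it reports no verdict.
The state is a dict: "time": time; "qpos": joint angles; "dq": joint speeds; "joint_efforts": joint torques, N m; "eef_pos": TCP position; "tcp_rot": TCP orientation; "contact_force": force on the tool from outside, world axes, zero at the start; "wrist_torque": the same for the moment, N m; "opening": opening from 0.0 (shut) to 1.0 (fully open).
Only numpy, scipy, OpenCV 4.12 (cv2) and the standard library are available. Lean on these libraries where they do the work, as an engineer would, in place of code of your own. Each camera call takes 0.05 s, during which the arm holds its last target. There are 200 camera calls.

## Working session

There is one attempt and no reset: what is moved stays moved. The work goes in short steps, Python scripts to look and compute and a shell command to move; the robot and the scene stay as the last step left them, time stands still between calls to the robot, and variables do not carry over. Pictures are saved under pics/ and viewed, on a budget of 10 in all, crops included, one or two more only if the job needs it, and the job is handed in when it is done.

```bash
ls; mkdir -p pics; python3 - <<'E'
from plant import status,cams
import cv2,json,numpy as np
np.set_printoptions(precision=4,suppress=True)
s=status.get_state()
for k,v in s.items(): print(k,np.round(v,4))
for n in("scene","top"):
    im=cams.read_camera(n); cv2.imwrite(f"pics/{n}0.png",im)
    c=cams.calibration(n);print(n,c["camera_matrix"],c["cam_to_world"])
cv2.imwrite("pics/wrist0.png",cams.read_camera("wrist"));print(cams.calibration("wrist"))
E
```

```text
pics
time 0.0
qpos [-1.403   0.2872  1.5782 -0.      1.2786 -0.15  ]
dq [ 0.0004  0.0008 -0.0005 -0.0003 -0.0007 -0.0002]
joint_efforts [  0.0015 -40.5972 -29.263   -0.       0.0058  -0.    ]
eef_pos [ 0.2109 -0.6406  0.2489]
tcp_rot [ 0.9874  0.1582 -0.     -0.0012]
contact_force [ 0.331  -0.4037 -0.1529]
wrist_torque [-0.0488  0.0444  0.0372]
opening 1.0051
scene [[471.5977   0.     248.6227]
 [  0.     471.5977 194.047 ]
 [  0.       0.       1.    ]] [[ 0.5746 -0.4631  0.6748 -0.2694]
 [-0.8182 -0.3063  0.4865 -0.5612]
 [-0.0186 -0.8317 -0.5549  0.7245]
 [ 0.      0.      0.      1.    ]]
top [[457.8433   0.     249.0463]
 [  0.     457.8433 194.0199]
 [  0.       0.       1.    ]] [[ 0.0129 -0.993   0.1177  0.359 ]
 [-0.9999 -0.0123  0.0053  0.0147]
 [-0.0038 -0.1178 -0.993   1.486 ]
 [ 0.      0.      0.      1.    ]]
{'camera_matrix': array([[297.3186,   0.    , 251.4532],
       [  0.    , 297.3186, 192.3198],
       [  0.    ,   0.    ,   1.    ]]), 'mount': array([[-0.0009, -0.9574, -0.2887,  0.0732],
       [ 1.    , -0.0009, -0.0003,  0.0001],
       [ 0.    , -0.2887,  0.9574, -0.1253],
       [ 0.    ,  0.    ,  0.    ,  1.    ]])}
```

View pics/top0.png

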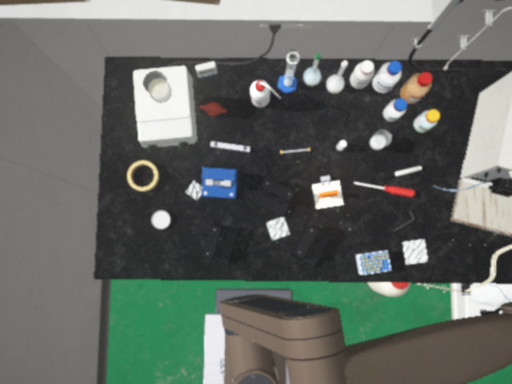

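View pics/scene0.png

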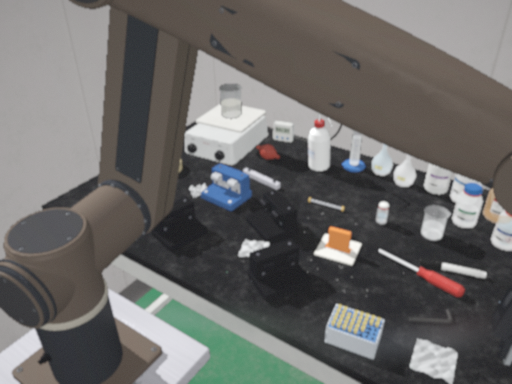

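The top view shows the blue block at (219,182), the stop at (230,146), the leaf at (327,193) with its orange pull, the pin at (295,151), the vial at (341,145) and a dish at about (160,219). There is only one blue block. The white stick at (408,171) is not the stop. I'll get coarse positions next.

```bash
cat > h.py <<'E'
import numpy as np,cv2
from scipy.spatial.transform import Rotation as R
from plant import status,cams
def ray(cam,u,v,st=None):
    c=cams.calibration(cam);K=np.array(c["camera_matrix"])
    x,y=(u-K[0,2])/K[0,0],(v-K[1,2])/K[1,1]
    if cam=="wrist":
        r=np.hypot(x,y)+1e-12;d=np.array([x/r*np.sin(r),y/r*np.sin(r),np.cos(r)])
        T=np.eye(4);T[:3,:3]=R.from_quat(st["tcp_rot"]).as_matrix();T[:3,3]=st["eef_pos"];T=T@np.array(c["mount"])
    else: d=np.array([x,y,1.]);T=np.array(c["cam_to_world"])
    return T[:3,3],T[:3,:3]@d
def hit(cam,u,v,z,st=None):
    o,d=ray(cam,u,v,st);return o+d*(z-o[2])/d[2]
def proj(p,st):  # world -> wrist pixel
    c=cams.calibration("wrist");K=np.array(c["camera_matrix"])
    T=np.eye(4);T[:3,:3]=R.from_quat(st["tcp_rot"]).as_matrix();T[:3,3]=st["eef_pos"];T=T@np.array(c["mount"])
    q=T[:3,:3].T@(np.asarray(p)-T[:3,3]);rr=np.hypot(q[0],q[1]);t=np.arctan2(rr,q[2])
    return K[0,2]+K[0,0]*t*q[0]/rr,K[1,2]+K[1,1]*t*q[1]/rr
def yawh(st): return np.arctan2(*R.from_quat(st["tcp_rot"]).as_matrix()[[1,0],0])  # heading of tool x
def shift(st,tgt):  # cm along tool axes
    return 100*R.from_quat(st["tcp_rot"]).as_matrix().T@(np.asarray(tgt)-st["eef_pos"])
E
python3 - <<'E'
from h import *
im=cv2.imread("pics/top0.png");h=cv2.cvtColor(im,cv2.COLOR_BGR2HSV)
def m(lo,hi,z,roi):
    k=cv2.inRange(h,lo,hi);a=np.zeros_like(k);x0,y0,x1,y1=roi;a[y0:y1,x0:x1]=k[y0:y1,x0:x1]
    c=max(cv2.findContours(a,0,2)[0],key=cv2.contourArea);r=cv2.minAreaRect(c)
    print(r,hit("top",*r[0],z).round(3))
m((100,120,60),(125,255,255),.04,(190,150,250,210))
m((0,0,120),(180,80,255),.016,(205,135,255,158))
m((0,0,150),(180,80,255),.005,(305,170,350,215))
m((5,150,120),(20,255,255),.058,(305,170,350,215))
s=status.get_state()
print(shift(s,[.52,.07,.25]))
E
```

```text
((218.56224060058594, 182.69345092773438), (35.911685943603516, 30.34656524658203), 2.726310968399048) [0.566 0.12  0.04 ]
((229.5399932861328, 146.21998596191406), (39.88082504272461, 6.222539901733398), 8.13010311126709) [0.69  0.088 0.016]
((326.7027282714844, 191.21621704101562), (31.564605712890625, 28.605424880981445), 80.53767395019531) [ 0.547 -0.23   0.005]
((328.45947265625, 193.7567596435547), (3.6167776584625244, 17.426292419433594), 80.53767395019531) [ 0.532 -0.227  0.058]
[ 5.15737517e+01 -5.78496092e+01  4.73681071e-02]
```

```bash
python3 -m inch '[[1,[61,-55.6,-2],-1.15],[1,[61,-55.6,-2],-1.15],[1,[61,-55.6,-2],-1.15],[1,[61,-55.6,-2],-1.15],[1,[61,-55.6,-2],-1.15],[1,[61,-55.6,-2],-1.15],[1,[61,-55.6,-2],-1.15],[1,[61,-55.6,-2],-1.15],[1,[61,-55.6,-2],-1.15],[1,[61,-55.6,-2],-1.15],[1,[61,-55.6,-2],-1.15],[1,[61,-55.6,-2],-1.15],[1,[61,-55.6,-2],-1.15],[1,[61,-55.6,-2],-1.15],[1,[61,-55.6,-2],-1.15],[1,[61,-55.6,-2],-1.15],[1,[61,-55.6,-2],-1.15],[1,[61,-55.6,-2],-1.15],[1,[61,-55.6,-2],-1.15],[1,[61,-55.6,-2],-1.15]]'
python3 - <<'E'
from h import *
import pickle
s=status.get_state();im=cams.read_camera("wrist");pickle.dump(s,open("s1.pkl","wb"))
cv2.imwrite("pics/w1.png",im);cv2.imwrite("pics/w1v.png",cv2.resize(im,(800,600),interpolation=cv2.INTER_CUBIC))
print(s["eef_pos"],yawh(s),s["contact_force"])
E
```

```text
time: 2.15
eef_pos: [0.6162, 0.0767, 0.2699]
tcp_rot: [0.743, 0.669, -0.0, -0.0]
contact_force: [-0.9, 0.4, -0.4]
opening: 0.999
[0.61617035 0.07669147 0.26993239] 1.4668770718868425 [-0.88423405  0.43975752 -0.41411741]
```

View pics/w1v.png

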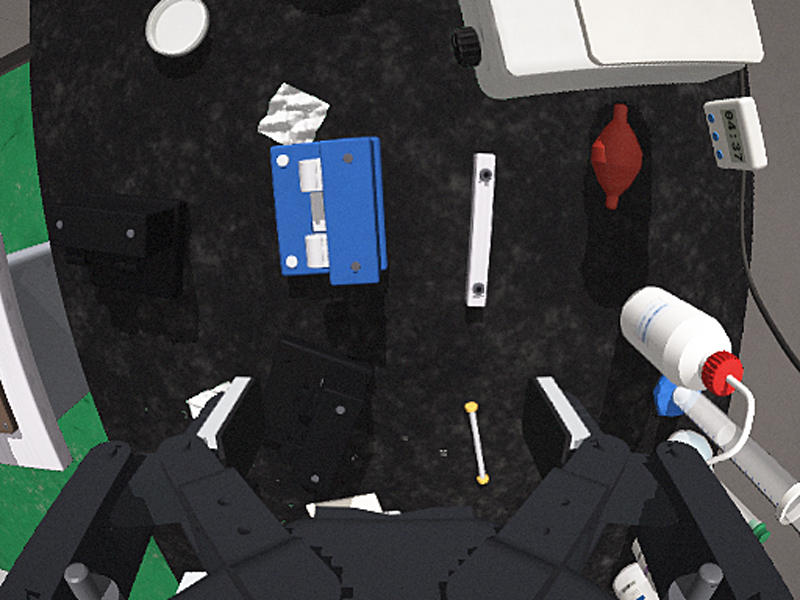

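Dark look-alikes of the block are at (125,245) and (310,410) in this picture. The blue one, at (328,210), is the one meant. The stop runs from (484,155) to (477,305) and the pin is at (478,443). I'll confirm with an enlarged crop and measure from it.

```bash
python3 - <<'E'
from h import *
import pickle
s=pickle.load(open("s1.pkl","rb"));im=cv2.imread("pics/w1.png")
cv2.imwrite("pics/w1c.png",cv2.resize(im[75:200,165:325],None,fx=4.8,fy=4.8,interpolation=cv2.INTER_CUBIC))
h=cv2.cvtColor(im,cv2.COLOR_BGR2HSV)
a=np.zeros(im.shape[:2],np.uint8);k=cv2.inRange(h,(0,0,130),(180,80,255));a[92:202,294:322]=k[92:202,294:322]
c=max(cv2.findContours(a,0,2)[0],key=cv2.contourArea)
P=np.array([hit("wrist",*p[0],.016,s)[:2] for p in c],np.float32)*1000
r=cv2.minAreaRect(P);print("stop",r,cv2.boxPoints(r))
for n,p in dict(blk1=(125,245),blk1a=(180,200),blk1b=(180,300),blk2=(310,410),b2tl=(280,340),b2tr=(370,370),b2bl=(265,440)).items(): print(n,hit("wrist",p[0]/1.5625,p[1]/1.5625,.02,s).round(3))
print(hit("wrist",290/1.5625,115/1.5625,0,s))
E
```

```text
stop ((690.2965698242188, 88.6250991821289), (129.52432250976562, 16.723812103271484), 82.26241302490234) [[673.29144   25.578407]
 [689.863     23.326775]
 [707.3017   151.67178 ]
 [690.73016  153.92343 ]]
blk1 [0.372 0.116 0.02 ]
blk1a [0.438 0.146 0.02 ]
blk1b [0.419 0.058 0.02 ]
blk2 [ 0.523 -0.062  0.02 ]
b2tl [0.508 0.011 0.02 ]
b2tr [ 0.584 -0.025  0.02 ]
b2bl [ 0.471 -0.093  0.02 ]
[0.54136437 0.20321264 0.        ]
```

View pics/w1c.png

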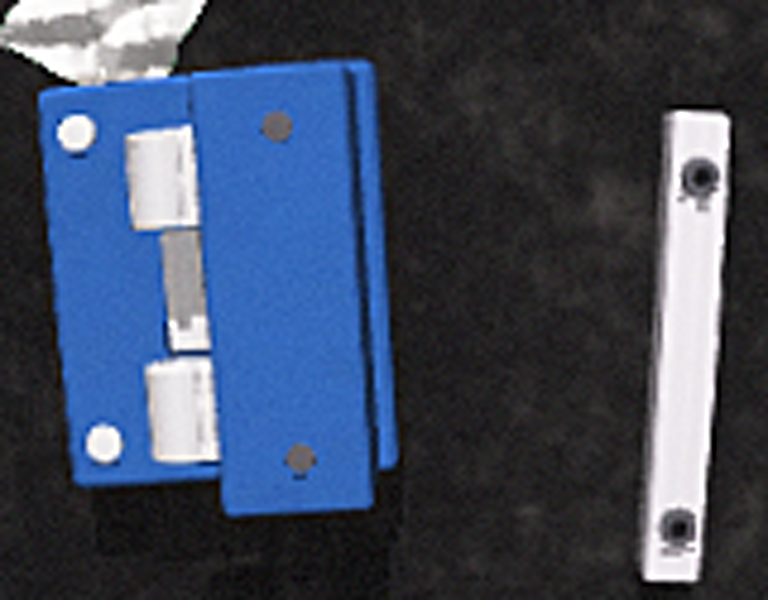

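```bash
python3 - <<'E'
from h import *
import pickle
s=pickle.load(open("s1.pkl","rb"))
def H(x,y,z): return hit("wrist",165+(x+.5)/4.8-.5,75+(y+.5)/4.8-.5,z,s)[:2]*1000
for q,z,lx in(([(192,73),(348,66),(373,505),(225,515)],.072,22.25),([(40,92),(373,62),(395,465),(75,485)],.02,0)):
    P=np.array([H(*p,z) for p in q]);print(P.round(1))
    y=P[0]+P[1]-P[2]-P[3];yaw=np.arctan2(y[1],y[0])-np.pi/2
    c=P.mean(0)-lx*np.array([np.cos(yaw),np.sin(yaw)])
    print("len",np.linalg.norm(P[0]-P[3]),np.linalg.norm(P[0]-P[1]),"yaw",yaw,"origin",c)
for q in((76,133),(104,443)): print("screw",H(*q,.02))
E
```

```text
[[575.1 172.5]
 [610.  169.5]
 [604.5  68.3]
 [569.5  69.6]]
len 102.98980685183976 35.08135614682373 yaw -0.054676749538195235 origin [567.55219268 121.19459382]
[[526.1 177.3]
 [614.4 173. ]
 [608.5  65.6]
 [520.2  69.8]]
len 107.65786945571888 88.40344323686433 yaw -0.05464528595945706 origin [567.29688387 121.43771158]
screw [534.49960004 164.79908588]
screw [530.2514774   80.50807976]
```

Confirmed: the blue block has white foot screws and two knuckles with the ledge between. It sits at (567.5,121.3) mm with yaw −0.055. The stop's front middle is at (682.5,89.7) mm with yaw −0.135. I'll take the post across x in the gap between the knuckles and slide the block without lifting it.

```bash
python3 -m inch '[[1,[4,-3.1,3],-0.05],[1,[4,-3.1,7],-0.05],[1,[4,-3.1,11],-0.05],[1,[4,-3.1,14],-0.05],[1,[4,-3.1,16],-0.05],[1,[4,-3.1,17.5],-0.05],[1,[4,-3.1,18.5],-0.05],[1,[4,-3.1,19.2],-0.05],[1,[4,-3.1,19.6],-0.05],[1,[4,-3.1,19.6],-0.05]]' 40
python3 -m inch '[[0.4,[0,0,0],0],[0,[0,0,0],0],[-0.3,[0,0,0],0],[-0.6,[0,0,0],0],[-1,[0,0,0],0],[-1,[0,0,0],0],[-1,[0,0,0],0],[-1,[0,0,0],0]]' 40
python3 - <<'E'
from h import *
s=status.get_state();print(s["eef_pos"],yawh(s),shift(s,[.6379+.02205,.0958-.003,.074]))
E
```

```text
time: 3.2
eef_pos: [0.5902, 0.1205, 0.0745]
tcp_rot: [0.726, 0.688, 0.0, 0.0]
contact_force: [-0.5, 0.7, 1.1]
opening: 1.004
time: 4.0
eef_pos: [0.59, 0.1207, 0.075]
tcp_rot: [0.726, 0.688, -0.0, -0.0]
contact_force: [-3.4, 0.6, 5.3]
opening: 0.408
[0.58999982 0.12066346 0.07503416] 1.5179361079689668 [-2.41287304  7.13247666  0.10254949]
```

```bash
python3 -m inch '[[-1,[-0.2,0.6,0],0.01],[-1,[-0.5,1.4,0],0.02],[-1,[-0.8,2.2,0],0.03],[-1,[-1.1,3,0],0.04],[-1,[-1.4,3.8,0],0.05],[-1,[-1.7,4.6,0],0.06],[-1,[-2.0,5.4,0],0.07],[-1,[-2.3,6,0],0.08],[-1,[-2.4,6.4,0],0.082],[-1,[-2.4,6.6,0],0.082],[-1,[-2.4,6.6,0],0.082]]' 
python3 -m inch '[[-1,[0,0.1,0],0],[-1,[0,0.2,0],0],[-1,[0,0.3,0],0],[-1,[0,0.4,0],0],[-1,[0,0.4,0],0]]'
python3 - <<'E'
from h import *
s=status.get_state();print(s["eef_pos"],yawh(s),s["contact_force"],s["wrist_torque"])
E
```

```text
time: 5.1
eef_pos: [0.6518, 0.0944, 0.0752]
tcp_rot: [0.753, 0.658, -0.003, -0.004]
contact_force: [-11.3, 1.7, 13.3]
opening: 0.407
time: 5.6
eef_pos: [0.6553, 0.0938, 0.0753]
tcp_rot: [0.753, 0.658, -0.004, -0.004]
contact_force: [-12.3, 2.0, 13.6]
opening: 0.402
[0.65527942 0.09379195 0.07526938] 1.435881901767041 [-12.26934949   2.03285511  13.60196582] [0.39502712 2.29314805 0.01963658]
```

```bash
python3 -m inch '[[-1,[0,0.1,0],0],[-1,[0,0.2,0],0],[-1,[0,0.3,0],0],[-1,[0,0.4,0],0],[-1,[0,0.4,0],0]]'
python3 -m inch '[[-1,[0,0.1,0],0],[-1,[0,0.2,0],0],[-1,[0,0.3,0],0],[-1,[0,0.3,0],0]]'
python3 -m inch '[[-1,[0,0.1,0],0],[-1,[0,0.2,0],0],[-1,[0,0.2,0],0]]'
python3 - <<'E'
from h import *
s=status.get_state();print(s["eef_pos"],yawh(s),s["contact_force"],s["wrist_torque"])
E
```

```text
time: 6.1
eef_pos: [0.6593, 0.0932, 0.0753]
tcp_rot: [0.753, 0.658, -0.004, -0.004]
contact_force: [-12.4, 2.0, 13.4]
opening: 0.404
time: 6.5
eef_pos: [0.6616, 0.0928, 0.0753]
tcp_rot: [0.753, 0.658, -0.004, -0.005]
contact_force: [-13.8, 1.9, 14.4]
opening: 0.401
time: 6.8
eef_pos: [0.6621, 0.0928, 0.0754]
tcp_rot: [0.753, 0.658, -0.006, -0.007]
contact_force: [-17.9, 2.8, 17.4]
opening: 0.405
[0.66206853 0.09280343 0.07537122] 1.4358690013890734 [-17.88403966   2.8058965   17.39340141] [ 0.44116755  3.38457066 -0.06582347]
```

```bash
python3 -m inch '[[0,[0,0,0],0],[0.5,[0,0,0],0],[0.8,[0,0,0],0],[0.8,[0,0,0],0],[0.8,[0,0,-2],0],[0.8,[0,0,-6],0],[0.8,[0,0,-10],0],[0.8,[-3,0,-12],0],[0.8,[-6,0,-13],0],[0.8,[-6,0,-13],0],[0.8,[-6,0,-13],0]]'
python3 - <<'E'
from h import *
import pickle
s=status.get_state();im=cams.read_camera("wrist");pickle.dump(s,open("s2.pkl","wb"))
cv2.imwrite("pics/w2.png",im);print(s["eef_pos"],yawh(s),s["contact_force"])
u,v=proj([.65,.095,.04],s);u,v=int(u),int(v);print(u,v)
x0,y0=max(u-100,0),max(v-75,0);print(x0,y0)
cv2.imwrite("pics/w2c.png",cv2.resize(im[y0:y0+150,x0:x0+200],None,fx=4,fy=4,interpolation=cv2.INTER_CUBIC))
E
```

```text
time: 7.9
eef_pos: [0.6597, 0.0313, 0.2045]
tcp_rot: [0.754, 0.657, 0.0, 0.0]
contact_force: [-0.0, 1.0, 1.3]
opening: 0.899
[0.65966399 0.03127772 0.20448582] 1.434132576380959 [-0.04324861  0.95247862  1.31156837]
232 117
132 42
```

View pics/w2c.png

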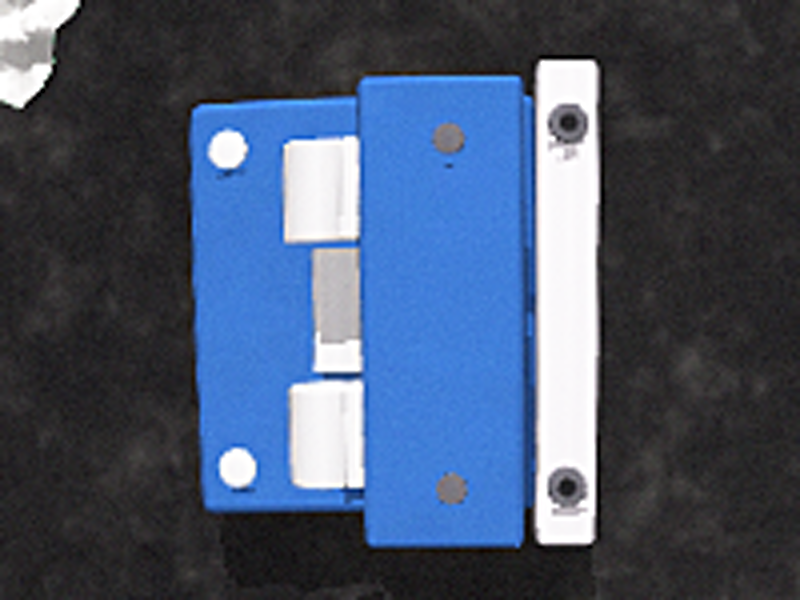

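```bash
cat > m.py <<'E'
from h import *
import pickle,sys
s=pickle.load(open("s2.pkl","rb"))
def H(x,y,z): return hit("wrist",132+(x+.5)/4-.5,42+(y+.5)/4-.5,z,s)[:2]*1000
def rect(q,z):
    P=np.array([H(*p,z) for p in q]);y=P[0]+P[1]-P[2]-P[3]
    return P.mean(0),np.arctan2(y[1],y[0])-np.pi/2,P
c,yp,P=rect([(359,76),(521,77),(521,547),(367,545)],.072)
o=c-22.25*np.array([np.cos(yp),np.sin(yp)]);print("post",yp,"origin",o,P.round(1).tolist())
c,ys,P=rect([(538,60),(597,62),(594,545),(537,544)],.016);f=c-8*np.array([np.cos(ys),np.sin(ys)])
print("stop",ys,"front",f,P.round(1).tolist())
sc=[H(228,150,.02),H(237,468,.02)];d=sc[0]-sc[1];print("screws",sc,np.arctan2(d[1],d[0])-np.pi/2)
e=np.array([np.cos(ys),np.sin(ys)]);n=np.array([-e[1],e[0]]);b=o+45*np.array([np.cos(yp),np.sin(yp)])
print("gap",(f-b)@e,"lat",(b-f)@n)
print("shift to front",shift(s,[*(o/1000-.07*e),.10]))
E
python3 m.py
```

```text
post -0.1330955177747304 origin [637.65932755  95.48909066] [[649.6, 146.5], [683.6, 141.2], [669.9, 38.6], [635.8, 43.8]]
stop -0.13255605056398778 front [682.78114381  88.88221986] [[691.7, 153.3], [706.9, 151.0], [689.8, 22.3], [674.4, 24.7]]
screws [array([609.10986942, 141.67183261]), array([597.67721959,  57.71843677])] -0.13534597990572483
gap 0.5992010240532222 lat 0.5609655323894202
shift to front [  6.02814026 -10.06362145  10.44263442]
```

```bash
python3 -m inch '[[-1,[3,-5,0],0],[-1,[6,-10.5,0],0],[-1,[6,-10.5,0],0],[-1,[6,-10.5,0],0],[-1,[6,-10.5,4],0],[-1,[6,-10.5,8],0],[-1,[6,-10.5,12],0],[-1,[6,-10.5,15],0],[-1,[6,-10.5,16.5],0],[-1,[6,-10.5,17.4],0],[-1,[6,-10.5,17.4],0]]'
python3 -m inch '[[-1,[0,0.4,0],0],[-1,[0,0.7,0],0],[-1,[0,0.9,0],0],[-1,[0,1.1,0],0],[-1,[0,1.1,0],0]]'
python3 -m inch '[[-1,[0,0.2,0],0],[-1,[0,0.4,0],0],[-1,[0,0.4,0],0]]'
```

```text
time: 9.05
eef_pos: [0.5636, 0.1054, 0.0297]
tcp_rot: [0.753, 0.658, -0.0, -0.0]
contact_force: [-0.0, 0.5, 0.0]
opening: -0.002
time: 9.55
eef_pos: [0.5749, 0.104, 0.0309]
tcp_rot: [0.753, 0.658, 0.0, 0.0]
contact_force: [0.9, -0.5, 0.2]
opening: -0.002
time: 9.85
eef_pos: [0.5785, 0.1034, 0.0304]
tcp_rot: [0.753, 0.658, 0.0, 0.0]
contact_force: [0.2, -0.5, 0.1]
opening: -0.002
```

```bash
python3 -m inch '[[-1,[0,0.1,0],0],[-1,[0,0.2,0],0],[-1,[0,0.3,0],0],[-1,[0,0.4,0],0],[-1,[0,0.4,0],0]]'
python3 -m inch '[[-1,[0,0.1,0],0],[-1,[0,0.2,0],0],[-1,[0,0.2,0],0]]'
```

```text
time: 10.35
eef_pos: [0.5814, 0.1031, 0.0301]
tcp_rot: [0.753, 0.658, -0.001, -0.001]
contact_force: [-4.0, 0.4, 2.9]
opening: 0.002
time: 10.65
eef_pos: [0.5818, 0.103, 0.03]
tcp_rot: [0.753, 0.658, -0.003, -0.002]
contact_force: [-7.7, 0.1, 6.4]
opening: 0.001
```

```bash
python3 -m inch '[[-1,[0,0.2,0],0],[-1,[0,0.4,0],0],[-1,[0,0.6,0],0],[-1,[0,0.6,0],0]]'
python3 -m inch '[[-1,[0,-1.5,0],0],[-1,[0,-3,0],0],[-1,[0,-3,-4],0],[-1,[0,-3,-8],0],[-1,[0,-3,-12],0],[-1,[0,-3,-17],0],[-1,[0,-3,-17],0]]'
python3 - <<'E'
from h import *
s=status.get_state();print(s["eef_pos"],yawh(s))
print(shift(s,[.535,-.27,.2]))
E
```

```text
time: 11.05
eef_pos: [0.5827, 0.103, 0.0299]
tcp_rot: [0.753, 0.658, -0.008, -0.008]
contact_force: [-22.3, 1.7, 19.6]
opening: -0.002
time: 11.75
eef_pos: [0.5658, 0.106, 0.2099]
tcp_rot: [0.753, 0.658, 0.007, 0.006]
contact_force: [0.0, -0.6, 0.2]
opening: 0.001
[0.565785   0.10597172 0.20988636] 1.4360011993386042
[-37.67227353   1.98498884   0.92820824]
```

```bash
python3 -m inch '[[0.6,[-5,0,0],0],[0.6,[-10,0.5,0],0],[0.6,[-15,1,0],0],[0.6,[-20,1,0],0],[0.6,[-25,1.5,0],0],[0.6,[-30,2,0],0],[0.6,[-35,2,0],0],[0.6,[-40,2,0],0],[0.6,[-40.5,2,0],0],[0.6,[-40.5,2,0],0],[0.6,[-40.5,2,0],0]]'
python3 - <<'E'
from h import *
import pickle
s=status.get_state();im=cams.read_camera("wrist");pickle.dump(s,open("s3.pkl","wb"))
cv2.imwrite("pics/w3.png",im);print(s["eef_pos"],yawh(s),s["contact_force"])
u,v=proj([.54,-.23,.03],s);u,v=int(u),int(v)
x0,y0=max(u-100,0),max(v-75,0);print(u,v,x0,y0)
cv2.imwrite("pics/w3c.png",cv2.resize(im[y0:y0+150,x0:x0+200],None,fx=4,fy=4,interpolation=cv2.INTER_CUBIC))
E
```

```text
time: 12.85
eef_pos: [0.5259, -0.2973, 0.1999]
tcp_rot: [0.753, 0.658, 0.0, -0.0]
contact_force: [0.1, 0.0, 0.0]
opening: 0.801
[ 0.52588364 -0.29734191  0.19987207] 1.4360842610752422 [0.06312355 0.03030671 0.02197649]
256 110 156 35
```

View pics/w3c.png

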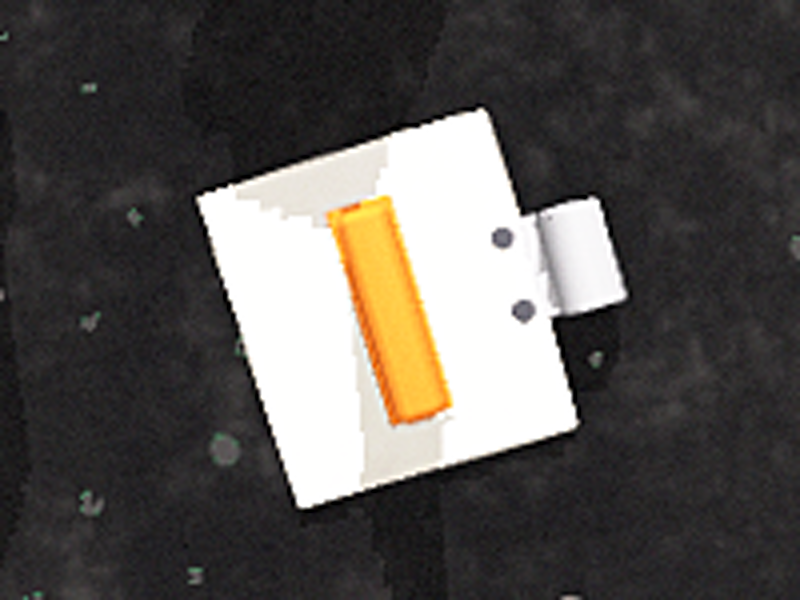

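The crop shows the leaf with plate corners at (198,198), (483,109), (577,428) and (302,508). Its knuckle is to the right at (583,255), and the orange pull runs from (362,205) to (425,413).

```bash
python3 - <<'E'
from h import *
import pickle
s=pickle.load(open("s3.pkl","rb"))
def H(x,y,z): return hit("wrist",156+(x+.5)/4-.5,35+(y+.5)/4-.5,z,s)[:2]*1000
for q,z in(([(198,198),(483,109),(577,428),(302,508)],.005),([(340,213),(388,197),(451,405),(402,424)],.058)):
    P=np.array([H(*p,z) for p in q]);y=P[0]+P[1]-P[2]-P[3];x=P[1]+P[2]-P[0]-P[3]
    print(P.mean(0),np.arctan2(y[1],y[0])-np.pi/2,np.arctan2(x[1],x[0]),np.linalg.norm(y)/2,np.linalg.norm(x)/2)
    c=P.mean(0)
    print(shift(s,[*c/1000,.04]),yawh(s)-np.pi/2)
E
```

```text
[ 536.35539208 -232.03661465] 0.1666246139993557 0.16176828936367338 89.74364124706725 78.77754309440436
[ 6.60290346  0.16116665 15.99096259] -0.13471206571965433
[ 537.35502856 -231.03986731] 0.15209522099681783 0.21691489306672773 49.227936149785435 11.501382576793024
[ 6.71510074  0.24683782 15.99102345] -0.13471206571965433
```

```bash
python3 -m inch '[[0,[6.6,0.2,2],-0.15],[0,[6.6,0.2,5],-0.3],[0,[6.6,0.2,8],-0.3],[0,[6.6,0.2,11],-0.3],[0,[6.6,0.2,13.5],-0.3],[0,[6.6,0.2,15],-0.3],[0,[6.6,0.2,15.7],-0.3],[0,[6.6,0.2,15.9],-0.3],[0,[6.6,0.2,15.9],-0.3],[-0.5,[6.6,0.2,15.9],-0.3],[-1,[6.6,0.2,15.9],-0.3],[-1,[6.6,0.2,15.9],-0.3],[-1,[6.6,0.2,15.9],-0.3],[-1,[6.6,0.2,15.9],-0.3],[-1,[6.6,0.2,15.9],-0.3]]' 80
python3 - <<'E'
from h import *
s=status.get_state();print(s["eef_pos"],yawh(s)-np.pi/2,s["contact_force"],s["wrist_torque"],s["opening"]*85)
E
```

```text
time: 14.4
eef_pos: [0.5375, -0.2337, 0.0427]
tcp_rot: [0.646, 0.763, 0.0, 0.001]
contact_force: [-0.1, -0.0, 6.4]
opening: 0.128
[ 0.53752131 -0.23367311  0.04273308] 0.16485548912154302 [-0.07113487 -0.00720507  6.38288297] [ 0.03808746  0.09332276 -0.00428132] 10.878693924494453
```

```bash
python3 -m inch '[[-1,[0,0,-1],0],[-1,[0,0,-3],0],[-1,[0,0,-6],0],[-1,[0,0,-10],0],[-1,[0,0,-14],0],[-1,[0,0,-17],0],[-1,[0,0,-18],0],[-1,[0,0,-18],0],[-1,[0,0,-18],0]]' 80
python3 - <<'E'
from h import *
import pickle
s=status.get_state();im=cams.read_camera("wrist");pickle.dump(s,open("s4.pkl","wb"))
cv2.imwrite("pics/w4.png",im)
print(s["eef_pos"],yawh(s)-np.pi/2,s["contact_force"],s["wrist_torque"],s["opening"]*85)
cv2.imwrite("pics/w4c.png",cv2.resize(im[130:384,100:420],None,fx=2.34,fy=2.34,interpolation=cv2.INTER_CUBIC))
E
```

```text
time: 15.3
eef_pos: [0.5355, -0.2323, 0.2189]
tcp_rot: [0.646, 0.763, -0.0, -0.002]
contact_force: [0.1, 0.3, -2.0]
opening: 0.128
[ 0.53551561 -0.23230808  0.21892179] 0.1649641668568962 [ 0.10213089  0.29346233 -2.01426708] [-0.01432467 -0.00657113 -0.00308318] 10.862865125437342
```

View pics/w4c.png

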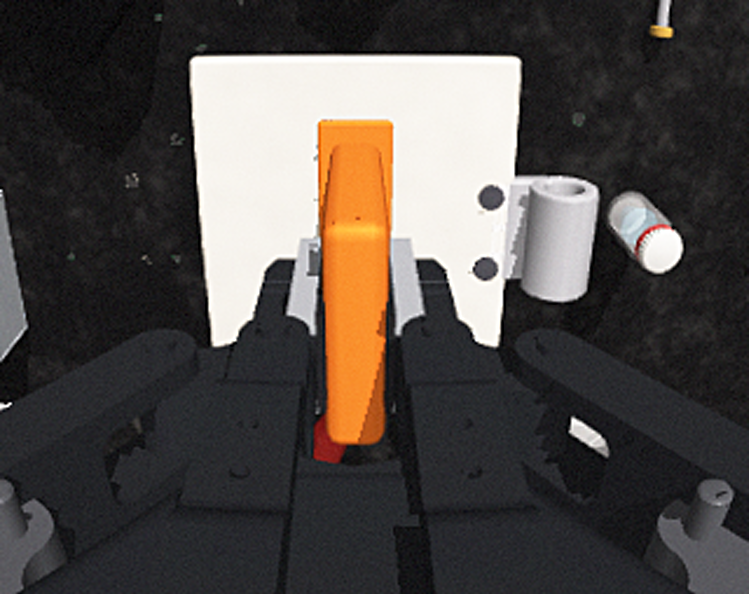

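```bash
python3 - <<'E'
from h import *
c=cams.calibration("wrist");M=np.array(c["mount"]);s={"tcp_rot":[0,0,0,1],"eef_pos":[0,0,0]}
H=lambda x,y,z:(hit("wrist",100+(x+.5)/2.34-.5,130+(y+.5)/2.34-.5,z,s)*1000).round(1)
for zt in(.0375,.040):
  print(zt,"plate",H(191,58,zt),H(521,57,zt),"screws",H(490,198,zt),H(485,269,zt),"hole",H(566,187,zt-.004),"knuckle near end",H(556,297,zt-.004))
  print(H(318,121,zt),H(392,121,zt))
E
```

```text
0.0375 plate [ 46.6 -39.9  37.5] [46.8 39.6 37.5] screws [10.7 33.9 37.5] [-9.5 33.9 37.5] hole [14.9 52.5 33.5] knuckle near end [-16.6  53.4  33.5]
[30.8 -9.3 37.5] [30.8  8.6 37.5]
0.04 plate [ 46.2 -40.5  40. ] [46.4 40.2 40. ] screws [ 9.7 34.4 40. ] [-10.8  34.5  40. ] hole [14.  53.4 36. ] knuckle near end [-18.   54.2  36. ]
[30.1 -9.5 40. ] [30.1  8.7 40. ]
```

The leaf hangs level and square in the jaws; the knuckle is at (560,240) in the crop. The offsets in the tool frame are about (+1, 0) mm. I'll carry it to above and in front of the gap.

```bash
python3 -m inch '[[-1,[2,0.5,0],0.02],[-1,[5,1.4,0],0.05],[-1,[8,2.2,0],0.08],[-1,[11,3,0],0.1],[-1,[14,3.8,0],0.13],[-1,[17,4.6,0],0.16],[-1,[20,5.4,0],0.19],[-1,[23,6.3,0],0.22],[-1,[26,7.1,0],0.25],[-1,[29,7.9,0],0.28],[-1,[31.5,8.6,1],0.3],[-1,[32.6,8.9,3],0.3],[-1,[32.6,8.9,5],0.3],[-1,[32.6,8.9,7],0.3],[-1,[32.6,8.9,7],0.3],[-1,[32.6,8.9,7],0.3]]' 80
python3 - <<'E'
from h import *
import pickle
s=status.get_state();im=cams.read_camera("wrist");pickle.dump(s,open("s5.pkl","wb"))
cv2.imwrite("pics/w5.png",im)
print(s["eef_pos"],yawh(s)-np.pi/2,s["contact_force"],shift(s,[.5696,.1036,.1]))
cv2.imwrite("pics/w5c.png",cv2.resize(im[100:300,180:420],None,fx=3,fy=3,interpolation=cv2.INTER_CUBIC))
E
```

```text
time: 16.95
eef_pos: [0.5698, 0.1032, 0.1495]
tcp_rot: [0.753, 0.658, -0.002, -0.001]
contact_force: [0.7, -0.7, -0.7]
opening: 0.127
[0.56976177 0.103159   0.14946565] -0.13514577472646283 [ 0.74700388 -0.66599003 -0.69853775] [ 4.41054463e-02 -2.29681356e-03  4.94659058e+00]
```

View pics/w5c.png

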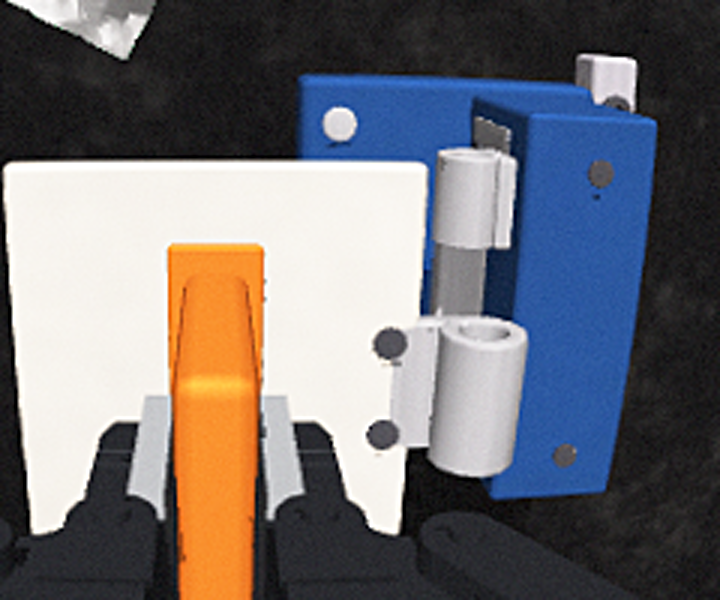

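The knuckle is held above and in front of the gap: leaf knuckle at (483,395), far jamb knuckle at (470,200), and post-top corners at (527,115), (656,120), (606,491) and (490,498). I'll check the block pose relative to the tool.

```bash
python3 - <<'E'
from h import *
import pickle
s=pickle.load(open("s5.pkl","rb"))
H=lambda x,y,z:hit("wrist",180+(x+.5)/3-.5,100+(y+.5)/3-.5,z,s)[:2]*1000
P=np.array([H(*p,.072) for p in[(527,115),(656,120),(606,491),(490,498)]])
y=P[0]+P[1]-P[2]-P[3];yw=np.arctan2(y[1],y[0])-np.pi/2;e=np.array([np.cos(yw),np.sin(yw)]);n=np.array([-e[1],e[0]])
c=P.mean(0);o=c-22.25*e;print("post",P.round(1).tolist(),yw,"o",o,np.linalg.norm(y)/2)
k=H(490,333,.1495-.0337);print("leaf hole end",k,"rel to block",(k-o)@e,(k-o)@n)
print("stop nearest corner top",H(578,57,.016))
E
```

```text
post [[649.2, 145.2], [684.1, 141.0], [671.0, 38.6], [636.2, 43.4]] -0.1268894542196226 o [638.06274859  94.88119945] 102.944190196842
leaf hole end [624.55835538 109.96897838] rel to block -15.305169008151466 13.257507697318967
stop nearest corner top [686.65568501 153.06996478]
```

```bash
python3 -m inch '[[-1,[0.1,0,1],0],[-1,[0.1,0,2],0],[-1,[0.1,0,3],0],[-1,[0.1,0,4],0],[-1,[0.1,0,4.8],0],[-1,[0.1,0,5.3],0],[-1,[0.1,0,5.6],0],[-1,[0.1,0,5.6],0]]'
python3 -m inch '[[-1,[0,0.2,0],0],[-1,[0,0.4,0],0],[-1,[0,0.6,0],0],[-1,[0,0.8,0],0],[-1,[0,0.9,0],0],[-1,[0,0.9,0],0]]'
python3 -m inch '[[-1,[0,0.1,0],0],[-1,[0,0.2,0],0],[-1,[0,0.2,0],0]]'
```

```text
time: 17.8
eef_pos: [0.5708, 0.1042, 0.0949]
tcp_rot: [0.753, 0.658, -0.0, -0.0]
contact_force: [0.6, 0.2, -1.6]
opening: 0.126
time: 18.4
eef_pos: [0.5801, 0.1029, 0.0954]
tcp_rot: [0.753, 0.658, 0.0, 0.0]
contact_force: [-0.0, -0.0, -2.0]
opening: 0.124
time: 18.7
eef_pos: [0.582, 0.1027, 0.0954]
tcp_rot: [0.753, 0.658, 0.0, 0.0]
contact_force: [0.8, 0.1, -0.9]
opening: 0.127
```

```bash
python3 -m inch '[[-1,[0,0,0.1],0],[-1,[0,0,0.2],0],[-1,[0,0,0.3],0],[-1,[0,0,0.4],0],[-1,[0,0,0.4],0]]'
python3 -m inch '[[-1,[0,0.05,0.05],0],[-1,[0,0.1,0.1],0],[-1,[0,0.1,0.1],0]]'
python3 -m inch '[[-1,[0,0.05,0.05],0],[-1,[0,0.1,0.1],0],[-1,[0,0.1,0.1],0]]'
```

```text
time: 19.2
eef_pos: [0.5817, 0.1027, 0.0911]
tcp_rot: [0.753, 0.658, -0.0, -0.0]
contact_force: [0.3, -0.6, -2.8]
opening: 0.129
time: 19.5
eef_pos: [0.5827, 0.1026, 0.0902]
tcp_rot: [0.753, 0.658, -0.0, -0.0]
contact_force: [0.4, 1.0, -1.2]
opening: 0.127
time: 19.8
eef_pos: [0.5828, 0.1026, 0.0894]
tcp_rot: [0.753, 0.658, -0.001, -0.001]
contact_force: [-4.7, 0.2, 1.6]
opening: 0.121
```

```bash
python3 -m inch '[[-1,[0,0,0.05],0],[-1,[0,0,0.1],0],[-1,[0,0,0.1],0]]'
python3 - <<'E'
from h import *
import pickle
s=status.get_state();im=cams.read_camera("wrist");pickle.dump(s,open("s6.pkl","wb"))
cv2.imwrite("pics/w6.png",im)
print(s["eef_pos"],R.from_quat(s["tcp_rot"]).as_matrix().round(4).tolist(),yawh(s)-np.pi/2,s["contact_force"],s["wrist_torque"])
cv2.imwrite("pics/w6c.png",cv2.resize(im[80:280,200:400],None,fx=3,fy=3,interpolation=cv2.INTER_CUBIC))
E
```

```text
time: 20.1
eef_pos: [0.5828, 0.1026, 0.0893]
tcp_rot: [0.753, 0.658, -0.001, -0.001]
contact_force: [-8.1, 0.2, 6.9]
opening: 0.129
[0.5828205  0.1026426  0.08929196] [[0.1342, 0.9909, -0.0037], [0.991, -0.1342, -0.0001], [-0.0006, -0.0037, -1.0]] -0.13463547739209036 [-8.08046726  0.19399179  6.93632447] [-0.04264704  1.02875332  0.00111168]
```

View pics/w6c.png

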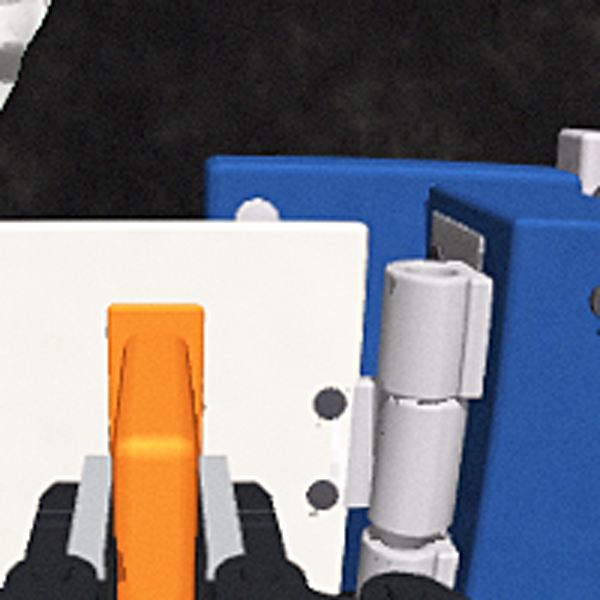

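The knuckle is seated on the post and the ledge, and all three knuckles are in line at x≈425. The upper gap, at (425,401), looks narrow, so I'll check the sideways centring.

```bash
python3 - <<'E'
import cv2
im=cv2.imread("pics/w6.png")
cv2.imwrite("pics/w6z.png",cv2.resize(im[160:280,315:375],None,fx=5,fy=5,interpolation=cv2.INTER_CUBIC))
E
```

```text
(no output)
```

View pics/w6z.png

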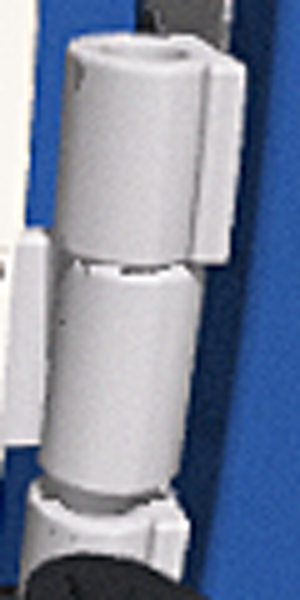

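```bash
python3 - <<'E'
from h import *
import pickle
s=pickle.load(open("s6.pkl","rb"))
e=np.array([np.cos(-.134),np.sin(-.134)]);n=np.array([-e[1],e[0]]);o=np.array([638.1,95.2])
for x,y in((132,70),(122,266),(120,277),(108,491),(100,518)):
    p=hit("wrist",315+(x+.5)/5-.5,160+(y+.5)/5-.5,.065,s)[:2]*1000-o;print((x,y),(p@e).round(1),(p@n).round(1))
E
```

```text
(132, 70) -8.5 38.6
(122, 266) -7.7 16.4
(120, 277) -7.8 15.0
(108, 491) -6.2 -12.2
(100, 518) -6.8 -15.8
```

```bash
python3 -m inch '[[-1,[0,-0.15,-0.15],0],[-1,[-0.1,-0.15,-0.15],0],[-1,[-0.12,-0.15,-0.15],0],[-1,[-0.12,-0.05,-0.1],0],[-1,[-0.12,0,-0.05],0],[-1,[-0.12,0,-0.05],0],[-1,[-0.12,0,-0.05],0]]'
python3 - <<'E'
from h import *
import pickle
s=status.get_state();im=cams.read_camera("wrist");pickle.dump(s,open("s7.pkl","wb"))
cv2.imwrite("pics/w7.png",im)
print(s["eef_pos"],R.from_quat(s["tcp_rot"]).as_matrix()[2].round(4),yawh(s)-np.pi/2,s["contact_force"],s["wrist_torque"])
a=cv2.resize(im[160:280,315:375],None,fx=5,fy=5,interpolation=cv2.INTER_CUBIC)
t=cams.read_camera("top");cv2.imwrite("pics/top7.png",t)
b=cv2.resize(t[115:235,180:260],None,fx=5,fy=5,interpolation=cv2.INTER_CUBIC)
cv2.imwrite("pics/w7z.png",np.hstack([a,b]))
E
```

```text
time: 20.85
eef_pos: [0.5827, 0.1014, 0.0893]
tcp_rot: [0.753, 0.658, -0.001, -0.001]
contact_force: [-6.8, -0.2, 6.3]
opening: 0.128
[0.58268173 0.10135328 0.08934798] [-6.0e-04 -3.8e-03 -1.0e+00] -0.134744263150389 [-6.83926649 -0.23673835  6.27400474] [0.04619155 0.93623078 0.03192269]
```

View pics/w7z.png

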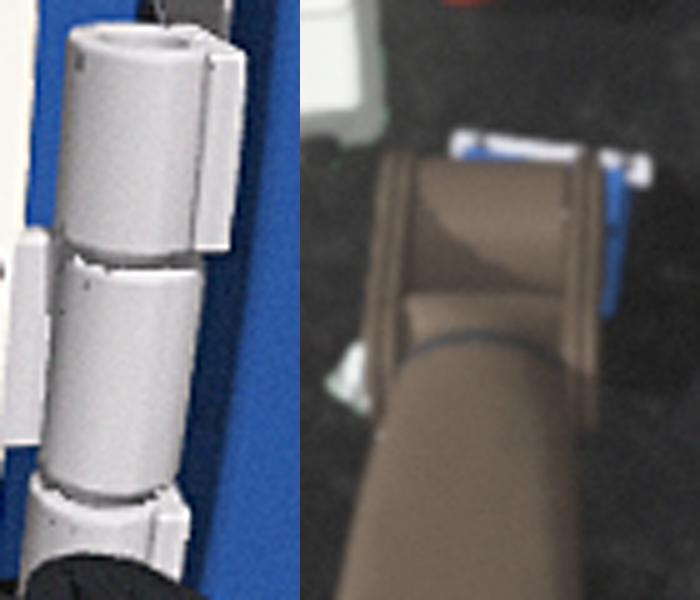

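```bash
python3 -m inch '[[-1,[0,-0.04,-0.05],0],[-1,[0,-0.06,-0.06],0],[-1,[0,-0.06,-0.06],0],[-1,[0,-0.06,-0.06],0]]'
python3 - <<'E'
from h import *
s=status.get_state();im=cams.read_camera("wrist")
print(s["eef_pos"],R.from_quat(s["tcp_rot"]).as_matrix()[2].round(4),yawh(s)-np.pi/2,s["contact_force"],s["opening"])
a=cv2.imread("pics/w7.png");d=cv2.phaseCorrelate(np.float64(a[160:270,315:400,1]),np.float64(im[160:270,315:400,1]));print(d)
E
```

```text
time: 21.35
eef_pos: [0.5826, 0.1013, 0.0893]
tcp_rot: [0.753, 0.658, -0.001, -0.001]
contact_force: [-4.4, -0.4, 3.1]
opening: 0.13
[0.58262411 0.10134938 0.08929198] [-2.0e-04 -1.7e-03 -1.0e+00] -0.1349727016182043 [-4.431245   -0.43062793  3.06731845] 0.13016703905302685
((-0.09596231349305384, -0.05185710266913901), 0.9812773623095993)
```

The knuckle is lightly seated, level, square and centred, with the block against the stop. I'm handing the job in.

```bash
python3 -c "
from plant import ctrl;print(ctrl.sign_off())"
```

```text
the job is handed in; nothing more can be done
None
```

The door leaf is fitted and I handed in while still holding it, at about 21.4 s of the 64 s allowed. I gripped the block's post and slid it along the bench to the stop. I then squared it with a centred push of about 22 N on the foot's front edge. The leaf was picked up by its orange pull, lowered into the gap and brought home against the post face and the ledge.

**Last checks**
- **Block against the stop:** Before the final squaring push, block and stop agreed to within 0.003 rad, with the block 0.6 mm off the middle and a gap of about 0.6 mm, which is within measurement noise. The push then stalled at the stop. I did not re-measure the gap closely after that; the last top view, partly hidden by the arm, shows the block still at the stop.
- **Leaf fit:** The knuckle is seated with about 4 N against the post and about 3–5 N on the ledge. Tool tilt is under 0.002 rad, and its yaw of −0.135 rad matches the block.
- **Side to side:** A first check showed gaps of 1.4 mm and 3.6 mm to the two jamb knuckles. I moved the leaf 1.2 mm, and the next picture showed them about even.
- **One disagreement:** A single coarse, oblique view put the block's yaw at −0.127 rad, against about −0.134 from the closer views. I used the closer views.
- **Other items:** I planned the moves clear of the hinge pin, vial and petri dish and never touched them on purpose, but I did not check their positions again at the end.

I viewed 11 pictures, one over the budget.

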